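# Used syringe through the sharps box flap, never picked up

## Robot

A 6-joint arm with a two-finger parallel gripper is mounted at the origin on the work surface; the furniture and walls round the work are solid. World frame = base frame: x ahead of the robot, y to its left, z up, the work surface at z = 0. Lengths are in m, angles in rad, forces in N, time in s.
With the tool pointing down it reaches from about 0.15 to 0.775 m from the base axis. Payload 6.1 kg.
Tool frame: the origin (TCP) lies midway between the tips of the shut fingers; the grasp point (between the pads) lies 19 mm behind it; z points along the fingers, y is the line along which they close (so a half turn about z gives the same grasp; the last joint's range is limited). The gripper opens to 85 mm and grips with 20 to 120 N. Pads are 22 mm wide; open, the fingers measure 114 mm over their backs; the gripper's body (76 mm by 85 mm) begins 54 mm behind the grasp point. The pads swing forward as they close: fully open they stand 13 mm farther back than shut.
Start: joints at [-1.307, 0.126, -0.04, 1.405, 0, 1.571], TCP at [0.137, -0.507, 0.231] pointing down, gripper open.
Joint ranges: [-2.72, 2.72], [-0.95, 1.95], [-1.27, 1.35], [-1.78, 2.02], [-1.46, 1.47], [-3.14, 3.14]. Speed limits (rad/s): [2.39, 2.39, 3.01, 3.14, 3.14, 3.14].

## Interface

Orientations are given as a unit quaternion [w, x, y, z].
In Python, from workcell import r gives the robot as it stands. The module is installed in compiled form; this text tells all that it offers.
- The arm moves only by the tool drive_tool, never from a script. Its argument "increments" is a list of rows, each a list of 5 numbers: the shift along the world's x, y, z in cm, then the turn about the world's z in rad, then the finger opening in cm, from 0 to 8.54. In form: [[x, y, z, turn, gripper], ...]. A call has 1 to 12 rows; each row shifts and turns the commanded pose from where the row before left it; what a row does not reach is not made up. A row lasts 1/10 s, in which the tool goes at most 50 mm and 8.59 degrees, less where a joint would pass 70% of its speed; a pose out of reach is approached as far as the arm can. A call with a gripper value outside its range is refused whole. The fingers move at their own pace and stop on an object; "newtons" is the grip in N (left out, the last holds). Time passes only in rows, so rows that do not move let the fingers close. It gives the time, the measured TCP pose, the force, the opening and the grip force at its end, in the units of the state.
- r.get_state(): the state, without advancing time (a new reading comes with each control period).
- r.grab_frame(name): name is "side" or "top" or "wrist"; returns a dict with "frame" (400x640x3 uint8, red, green, blue), "camera_matrix" (3x3 intrinsics, pixels), "D" ([k1, k2, p1, p2, k3] as OpenCV has them; the pictures are not rectified), "extrinsics" (4x4, takes a point from camera to world coordinates); the wrist camera has in their place "mount" (4x4, takes a point from camera to tool coordinates, whose origin is the TCP and whose axes are the flange's). Camera axes: x right, y down, z forward; pixel columns grow to the right and rows downward; lengths in m; the calibration is good to about 2 mm. A picture is of the moment at which its call begins: read the wrist's pose just before it. There is no depth.
- r.finish_job(): hands the job in; it is judged then, once.
Trained networks look in a picture, given as the dict that the camera call returned (one of the last four; its "shot" number tells which), for a name from the list of things; names that differ only in an ending like _2 or _b are one class to them, and where a whole thing is asked for, a point or a joint stands for the part that bears it (a point fixed in the world has none). Each returns a list of dicts, best first, with "confidence" (0 to 1); they miss things now and then, are a little off and sometimes report something else, mostly with a low value. They report only what shows in the picture. A call takes as long as a camera call.
- r.search_frame(picture, target): "location" ([x, y, z] in m, in the coordinates of the camera as it stood for that picture, good to about 4 mm: the middle of the surface that is visible of it).
The state is a dict: "time": time; "joints": joint angles; "joint_velocities": joint speeds; "joint_torque": joint torques, N m; "eef_pos": TCP position; "orientation": TCP orientation; "ft_force": force on the tool from outside, world axes, zero at the start; "moment": the same for the moment, N m; "grip_width": finger opening in m; "finger_force": force on a finger pad.
Only numpy, scipy, OpenCV 4.12 (cv2) and the standard library are available. Lean on these libraries where they do the work, as an engineer would, in place of code of your own. Each camera call takes 0.05 s, during which the arm holds its last target. There are 200 camera calls.

## Task

A used syringe lies on the tray of the yellow sharps box. Without picking it up, press the red self-closing flap open with one finger and, while it is held open, push the syringe over the tray edge into the box with the other finger. Let the flap spring shut, then push the black slide lock on the hood all the way from the green mark to the red one; do not squeeze the syringe or ram it against the flap, and leave everything round the box where it stands.

Things in the scene. Friction and masses are not known exactly. Their poses are not given: they have to be found in the camera images.
- sharps_box: yellow sharps box, fixed to the table, 250 long (x) x 176 wide (y) x 125 high mm; origin at the centre of its underside; its x axis runs from the tray in front to the hood at the back. The box is hollow below tray and flap, 80 mm deep. Hood: x = 85 to 126 mm, flat top at z = 125 mm; the slide lock is on it
- tray_edge (a point): middle of the rear edge of the grey flat tray, at its top (box frame x = -25, z = 90 mm); axes as the box's. The tray runs from here 92 mm to the front; side rails 16 mm high, inner faces at y = +-78 mm. Beyond this edge is the 110 mm long opening, covered by the red flap
- flap_hinge (a point): middle of the flap's hinge line (along the box's y axis; box frame x = 85, z = 120 mm), at the front of the hood
- flap_edge (a point): middle of the flap's free front edge (shut: box frame x = -24, z = 104 mm). The red flap is a 3 mm plate, 148 mm wide, 110 mm from hinge to free edge; shut, it slopes down 9 degrees from the hinge to this edge, 13 mm above the tray, and from the edge a skirt hangs down to the tray and stops anything sliding off it
- flap (a joint): turn of the flap, rad: 0 shut, grows as the free edge is pressed down into the box, stop at 0.80. A spring shuts it (0.12 N m at 0, 0.21 N m at 0.75: 1 to 6 N at a finger); it shuts in under a second when let go. A finger held at the tray's level opens it the wider the nearer the hinge it stands
- used_syringe: used white syringe lying on the tray, length roughly across the box; 33x114x22 mm, about 25 g, balance point near its middle. Origin: centre of its underside; its y axis is its length, flange and plunger toward +y. Barrel 17 mm across (x from -8.5 to 8.5 mm, its axis 11 mm above the underside), flange 33 mm wide, 22 mm high at y = 31 mm
- lock_tab (a point): middle of the black slide-lock tab on top of the hood; tab 16 (x) x 12 (y) mm, its top 14 mm above the hood's top, on a 24 mm (y) base plate 5 mm high; green mark on the track under its start, red mark under its end
- lock (a joint): travel of the slide lock, m: 0 open (green mark), 0.034 fully locked (red mark); moves along the box's +y axis; about 1.5 N of friction, stays where it is left
- vial_red: glass vial with a red cap, 23 mm across, 48 mm tall, standing beside the box; a bystander; origin at the centre of its underside
- vial_amber: amber vial with a blue cap, 23 mm across, 58 mm tall, standing beside the box; a bystander; origin at the centre of its underside
- clean_syringe: unused small syringe, 28x86x17 mm, lying on the table beside the box; a bystander; origin at the centre of its underside
- oxi: blue finger oximeter, 33x58x30 mm, on the table at the left; a bystander; origin at the centre of its underside
- roll: roll of plaster, 45 mm across, 30 mm high, on the table at the left; a bystander; origin at the centre of its underside
- gauge: white temperature logger, 92x58x20 mm, on the table at the right; a bystander; origin at the centre of its underside

How it is judged:
By the outcome, as a careful person would: the job done as asked, in the order asked, and still so for the second after the job is handed in, with the robot touching nothing.
It also fails if it takes over 45 s, if anything falls off the work surface, if the arm or the gripper's body presses on something with over 40 N, if the wrist force passes 120 N, or if a joint passes its speed limit or range.

## Working session

There is one attempt and no reset: what is moved stays moved. The work goes in short steps, Python scripts to look and compute and a tool call to move; the robot and the scene stay as the last step left them, time stands still between calls to the robot, and variables do not carry over. Pictures are saved under pics/ and viewed, at most 10 in all, crops included, and the job is handed in when it is done.

Besides the shell and the picture viewer there is one more tool, called after ">>>" as name(argument=value, ...), one argument or row to a line, values as JSON. drive_tool: Moves the arm, as the interface text tells. Its arguments: {"type":"object","properties":{"increments":{"type":"array","items":{"type":"array","items":{"type":"number"}}},"newtons":{"type":"number"}},"required":["increments"]}

```bash
mkdir -p pics; cat > h.py <<'E'
import numpy as np,cv2
from workcell import r
from scipy.spatial.transform import Rotation as R
def T():
    s=r.get_state();q=s["orientation"];M=np.eye(4);M[:3,:3]=R.from_quat([q[1],q[2],q[3],q[0]]).as_matrix();M[:3,3]=s["eef_pos"];return M
def shot(n,save=None):
    M=T();p=r.grab_frame(n);p["X"]=np.array(p["extrinsics"]) if "extrinsics" in p else M@np.array(p["mount"])
    if save: cv2.imwrite("pics/"+save,p["frame"][:,:,::-1])
    return p
def find(p,t,k=2):
    for d in r.search_frame({a:b for a,b in p.items() if a!="X"},t)[:k]:
        w=p["X"]@np.r_[d["location"],1];print(t,round(d["confidence"],2),w[:3].round(4))
def px2w(p,uv,z):
    n=cv2.undistortPoints(np.array([[uv]],float),np.array(p["camera_matrix"]),np.array(p["D"]))[0,0]
    d=p["X"][:3,:3]@np.r_[n,1];o=p["X"][:3,3];return o+d*(z-o[2])/d[2]
def w2px(p,w):
    X=np.linalg.inv(p["X"]);c,_=cv2.projectPoints(np.array([w],float),cv2.Rodrigues(X[:3,:3])[0],X[:3,3],np.array(p["camera_matrix"]),np.array(p["D"]));return c[0,0]
E
python3 - <<'E'
from h import *
for n in("top","side"):
    p=shot(n,n+"0.png");print(n,p["X"].round(2).tolist())
    for t in "sharps_box flap_edge flap_hinge tray_edge used_syringe lock_tab vial_red vial_amber clean_syringe oxi roll gauge".split(): find(p,t,1)
s=r.get_state();print(s["orientation"],s["eef_pos"],s["grip_width"],s["time"])
E
```

```text
top [[-0.02, -1.0, 0.09, 0.4], [-1.0, 0.03, 0.03, -0.02], [-0.03, -0.09, -1.0, 1.52], [0.0, 0.0, 0.0, 1.0]]
sharps_box 0.89 [0.538  0.1042 0.1019]
flap_edge 0.85 [0.5653 0.1081 0.1136]
flap_hinge 0.71 [0.5361 0.1008 0.1053]
used_syringe 0.55 [0.4763 0.1005 0.1089]
vial_red 0.4 [0.4975 0.242  0.037 ]
clean_syringe 0.63 [ 0.5967 -0.0234  0.0137]
oxi 0.49 [0.3494 0.3557 0.0294]
roll 0.54 [0.6202 0.3446 0.0296]
gauge 0.68 [ 0.6949 -0.3445  0.0179]
side [[-1.0, 0.02, -0.0, 0.51], [0.01, 0.58, -0.82, 1.4], [-0.02, -0.82, -0.58, 1.1], [0.0, 0.0, 0.0, 1.0]]
sharps_box 0.7 [0.5401 0.164  0.0912]
flap_edge 0.58 [0.5636 0.1172 0.1129]
tray_edge 0.56 [0.5399 0.1669 0.0874]
used_syringe 0.54 [0.4773 0.1248 0.1081]
vial_red 0.53 [0.4979 0.2517 0.0263]
vial_amber 0.46 [0.5636 0.2571 0.0376]
gauge 0.76 [ 0.6991 -0.3198  0.0204]
[-1.19748554e-05  9.91315433e-01  1.31505561e-01 -8.27081271e-06] [ 0.13687959 -0.5068221   0.23127532] 0.08534885567638328 1.3
```

```bash
python3 - <<'E'
from h import *
p=shot("top");a,b=w2px(p,[.68,.22,.1]),w2px(p,[.38,-.05,.1]);print(a,b)
u0,u1=sorted([int(a[0]),int(b[0])]);v0,v1=sorted([int(a[1]),int(b[1])])
f=p["frame"][v0-10:v1+10,u0-10:u1+10,::-1];k=min(800/f.shape[1],600/f.shape[0]);print(u0-10,v0-10,k)
cv2.imwrite("pics/top1.png",cv2.resize(f,None,fx=k,fy=k,interpolation=cv2.INTER_CUBIC))
E
```

```text
[259.95883015 149.8298774 ] [346.99208863 242.07958298]
249 139 5.3097345132743365
```

View pics/top1.png

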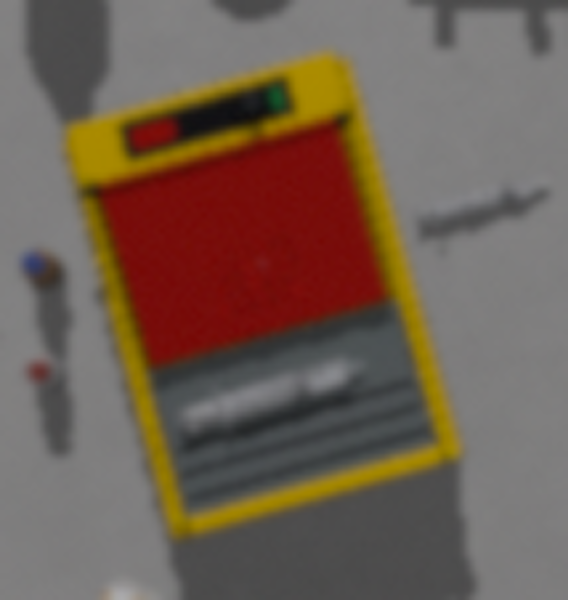

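View pics/side0.png

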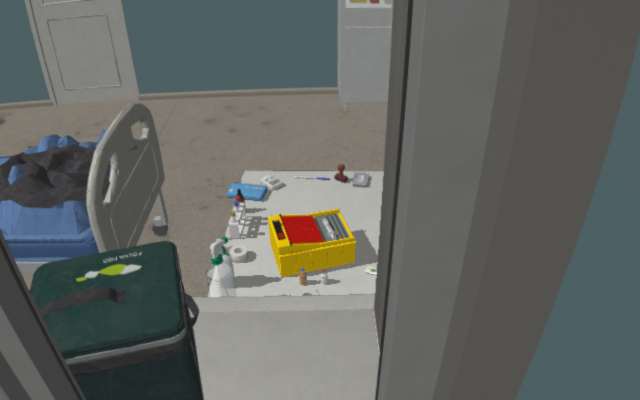

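The top crop shows the box turned about +15°: hood rear corners at about (68,125) and (345,55), flap free corners at (152,367) and (390,300), and the syringe lying from (180,425) to (365,370). The green lock mark is at (278,96) and the red at (152,135). The side view confirms the layout, with the vials on the +y side.

```bash
cat >> h.py <<'E'
from scipy.optimize import least_squares
def B2w(s,b):
    c,q=np.cos(s[2]),np.sin(s[2]);b=np.atleast_2d(b)/1000.
    return np.c_[s[0]+c*b[:,0]-q*b[:,1],s[1]+q*b[:,0]+c*b[:,1],b[:,2]]
def w2B(s,w):
    c,q=np.cos(s[2]),np.sin(s[2]);d=np.array(w)[:2]-s[:2];return np.array([c*d[0]+q*d[1],-q*d[0]+c*d[1],w[2]])*1000
def fit(p,uv,b):
    f=lambda s:np.ravel([w2px(p,w)-u for w,u in zip(B2w(s,b),uv)])
    o=least_squares(f,[.53,.1,.26],loss="soft_l1");print("box",o.x.round(4),"res",f(o.x).round(1));return o.x
E
python3 - <<'E'
from h import *
p=shot("top");k=5.3097
g=lambda u,v:np.array([249+u/k-.5,139+v/k-.5])
s=fit(p,[g(68,125),g(345,55),g(152,367),g(390,300),g(104,190),g(340,125)],[[126,88,125],[126,-88,125],[-24,74,104],[-24,-74,104],[85,74,120],[85,-74,120]])
for n,uv,z in(("syr+",(180,425),.101),("syr-",(365,370),.101),("mid",(265,398),.108),("green",(278,96),.125),("red",(152,135),.125)):
    print(n,w2B(s,px2w(p,g(*uv),z)).round(1))
E
```

```text
box [0.5332 0.1014 0.2365] res [-1.4  0.4  0.6 -0.9 -0.2  0.2  0.3  0.7 -0.4 -0.3  0.7 -0.2]
syr+ [-61.  66. 101.]
syr- [-57.8 -48.5 101. ]
mid [-59.   12.7 108. ]
green [110.3 -40.9 125. ]
red [107.3  36.8 125. ]
```

>>> drive_tool(
  increments=[
    [2.4,4.5,0.6,0.14,7.2],
    [2.4,4.5,0.6,0.14,7.2],
    [2.4,4.5,0.6,0.14,7.2],
    [2.4,4.5,0.6,0.14,7.2],
    [2.4,4.5,0.6,0.14,7.2],
    [2.4,4.5,0.6,0.14,7.2],
    [2.4,4.5,0.6,0.14,7.2],
    [2.4,4.5,0.6,0.14,7.2],
    [2.4,4.5,0.6,0.14,7.2],
    [2.4,4.5,0.6,0.14,7.2],
    [2.4,4.5,0.6,0.14,7.2],
    [2.4,4.5,0.6,0.03,7.2],
  ],
)

```text
time: 2.6
eef_pos: [0.4178, 0.0211, 0.302]
orientation: [0.001, 0.607, 0.795, 0.0]
ft_force: [0.5, -1.3, -0.0]
grip_width: 0.0721
finger_force: 0.0
```

```bash
python3 - <<'E'
from h import *
p=shot("wrist","w0.png");print(p["X"].round(2).tolist())
for t in "flap_edge tray_edge used_syringe lock_tab sharps_box".split(): find(p,t,1)
E
```

```text
[[0.96, 0.25, 0.07, 0.4], [0.26, -0.93, -0.25, 0.08], [0.0, 0.26, -0.97, 0.44], [0.0, 0.0, 0.0, 1.0]]
flap_edge 0.87 [0.5653 0.1157 0.1127]
tray_edge 0.63 [0.5399 0.1108 0.1102]
used_syringe 0.57 [0.4754 0.1    0.1068]
lock_tab 0.76 [0.6381 0.1008 0.131 ]
sharps_box 0.72 [ 0.5982 -0.0313  0.012 ]
```

View pics/w0.png

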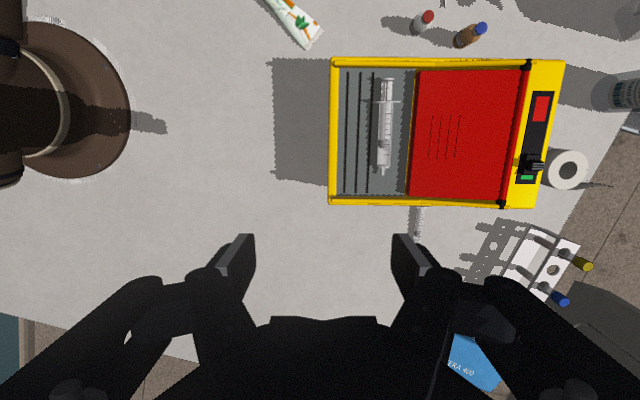

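The wrist view (right = box +x) shows the flap's free corners at (416,70) and (409,194) and the hood's rear corners at (565,60) and (538,209). The syringe runs from (388,78) to (382,175) with its flange at (386,99), and the lock tab is at (533,162) by the green mark. A roll and a tube rack stand behind the hood.

```bash
python3 - <<'E'
from h import *
p=shot("wrist")
s=fit(p,[(565,60),(538,209),(416,70),(409,194),(524,70),(501,200)],[[126,88,125],[126,-88,125],[-24,74,104],[-24,-74,104],[85,74,120],[85,-74,120]])
for n,uv,z in(("syr+",(388,78),.101),("syr-",(382,175),.101),("flange",(387,100),.107),("barrelL",(378,130),.101),("barrelR",(392,130),.101),("green",(527,177),.125),("tab",(533,162),.139),("red",(541,108),.125)):
    print(n,w2B(s,px2w(p,uv,z)).round(1))
# finger tips
for n,uv in(("roll",(567,168)),):print(n,px2w(p,uv,.03))
s0=np.array([.5332,.1014,.2365])
for q in(s,s0):print(B2w(q,[[-60+36-3,8,0],[67-14.5-36,8,0],[-60,8,0]]).round(4).tolist())
E
```

```text
box [0.5313 0.0974 0.2698] res [ 2.7 -7.8 -2.1  2.7  1.3  1.  -1.   3.  -0.9 -2.2  0.5 -0.2]
syr+ [-56.1  67.3 101. ]
syr- [-57.7 -45.9 101. ]
flange [-57.4  42.9 107. ]
barrelL [-65.1   9.1 101. ]
barrelR [-48.3   9.  101. ]
green [107.3 -45.  125. ]
tab [100.4 -25.4 139. ]
red [108.7  32.2 125. ]
roll [0.77301661 0.1114129  0.03      ]
[[0.5031, 0.0979, 0.0], [0.5451, 0.1095, 0.0], [0.4713, 0.0891, 0.0]]
[[0.5051, 0.1029, 0.0], [0.5474, 0.113, 0.0], [0.473, 0.0951, 0.0]]
```

>>> drive_tool(
  increments=[
    [2.0,2.0,-3.5,-0.015,7.2],
    [2.0,2.0,-3.5,0,7.2],
    [2.0,2.0,-3.5,0,7.2],
    [1.73,1.78,-3.5,0,7.2],
    [0,0,-1.2,0,7.2],
    [0,0,0,0,7.2],
  ],
)

```text
time: 3.55
eef_pos: [0.493, 0.0951, 0.1475]
orientation: [-0.001, 0.615, 0.789, -0.002]
ft_force: [-0.3, 0.2, -0.1]
grip_width: 0.0716
finger_force: 0.0
```

```bash
python3 - <<'E'
from h import *
p=shot("wrist","w1.png");print(T().round(4).tolist(),r.get_state()["ft_force"])
for t in "flap_edge tray_edge used_syringe lock_tab".split(): find(p,t,1)
E
```

```text
[[-0.2434, 0.9699, -0.0016, 0.4937], [0.9699, 0.2434, -0.0006, 0.0952], [-0.0002, -0.0017, -1.0, 0.1494], [0.0, 0.0, 0.0, 1.0]] [-0.77854564  0.09766413 -0.38359373]
flap_edge 0.71 [0.5569 0.2428 0.0437]
tray_edge 0.67 [0.5375 0.1332 0.1084]
used_syringe 0.96 [0.4791 0.1038 0.1071]
lock_tab 0.61 [0.6379 0.1024 0.1298]
```

View pics/w1.png

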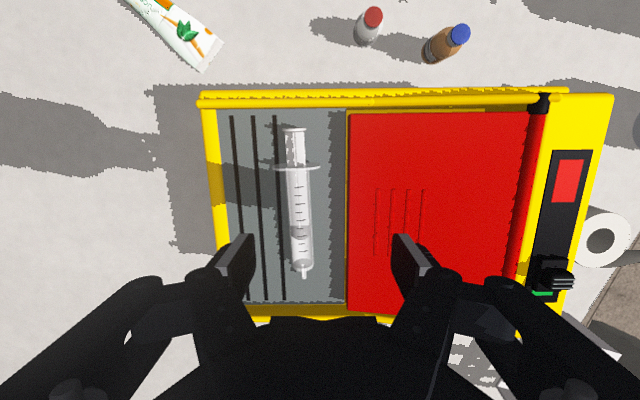

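Now closer: the flap's free edge runs from (347,112) to (348,310). The syringe barrel spans about 289–310 px at row 215, flange at (297,167), needle end at (304,272). The tips stand on either side at (250,240) and (395,240).

```bash
python3 - <<'E'
from h import *
p=shot("wrist")
M=np.linalg.inv(T());tool=lambda w:(M@np.r_[w,1])[:3]*1000
for n,uv,z in(("flap+",(347,112),.104),("flap-",(348,310),.104),("flange",(297,167),.101),("bL",(289,215),.101),("bR",(310,215),.101),("cap-",(302,265),.101),("plunger",(294,130),.101),("tab",(552,266),.139),("green",(544,294),.125),("red",(568,181),.125),("railfl",(203,100),.106)):
    w=px2w(p,uv,z);print(n,w.round(4),"tool",tool(w).round(1))
for y in(-36,36):
  for dz in (0,-10): print("tip",y,dz,w2px(p,(T()@np.r_[0,y/1000,dz/1000,1])[:3]).round(0))
E
```

```text
flap+ [0.4928 0.1689 0.104 ] tool [71.1 15.3 47.3]
flap- [0.5337 0.0232 0.104 ] tool [-80.2  19.4  47.3]
flange [0.4688 0.1249 0.101 ] tool [ 34.3 -18.7  50.2]
bL [0.4709 0.0889 0.101 ] tool [ -1.1 -25.4  50.2]
bR [0.4859 0.0927 0.101 ] tool [ -1.2 -10.1  50.2]
cap- [0.4893 0.0516 0.101 ] tool [-41.9 -16.8  50.2]
plunger [0.4613 0.1491 0.101 ] tool [ 59.5 -20.1  50.2]
tab [0.6386 0.1097 0.139 ] tool [-22.  142.3  12.7]
green [0.6576 0.0838 0.125 ] tool [-51.8 154.4  26.7]
red [0.6362 0.1618 0.125 ] tool [ 29.1 152.7  26.7]
railfl [0.4011 0.1534 0.106 ] tool [ 78.5 -77.4  45. ]
tip -36 0 [259. 242.]
tip -36 -10 [255. 251.]
tip 36 0 [389. 242.]
tip 36 -10 [393. 250.]
```

>>> drive_tool(
  increments=[
    [-0.17,0.68,-1.2,0.02,7.2],
    [0,0,-1.2,0,7.2],
    [0,0,-1.2,0,7.2],
    [0,0,-1.2,0,7.2],
    [0,0,-0.2,0,7.2],
    [0,0,0,0,7.2],
    [0,0,0,0,7.2],
  ],
)

```text
time: 4.55
eef_pos: [0.4929, 0.1035, 0.0996]
orientation: [-0.0, 0.606, 0.795, -0.0]
ft_force: [-0.1, -0.3, 1.4]
grip_width: 0.0719
finger_force: 0.5
```

>>> drive_tool(
  increments=[
    [0,0,-0.2,0,7.2],
    [0,0,-0.2,0,7.2],
    [0,0,-0.2,0,7.2],
    [0,0,0,0,7.2],
  ],
)

```text
time: 4.95
eef_pos: [0.4931, 0.1036, 0.0934]
orientation: [0.0, 0.606, 0.795, 0.0]
ft_force: [0.4, -0.5, 1.3]
grip_width: 0.0722
finger_force: 0.6
```

```bash
python3 - <<'E'
from h import *
p=shot("wrist","w2.png")
s=r.get_state();print(s["ft_force"],s["moment"],s["eef_pos"],s["grip_width"])
E
```

```text
[-0.04321815  0.72544289  1.6735015 ] [ 0.05938266 -0.18141979  0.05093631] [0.49311192 0.10355476 0.09348242] 0.0717415379361445
```

View pics/w2.png

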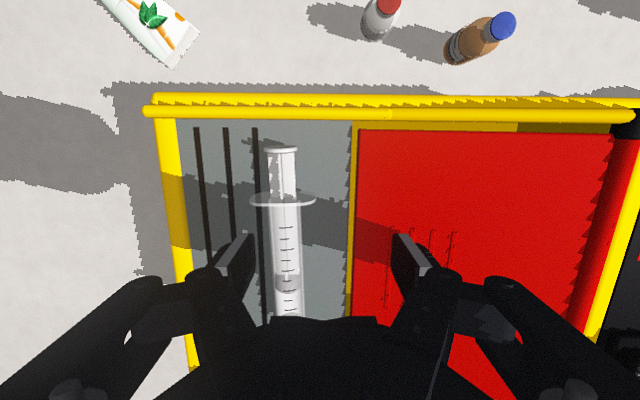

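The flap edge (x≈355) is now pressed a little, and the front finger (240,250) stands behind the barrel (270–300 px) with a gap. I'll keep going down by feel.

>>> drive_tool(
  increments=[
    [0,0,-0.2,0,7.2],
    [0,0,-0.2,0,7.2],
    [0,0,0,0,7.2],
  ],
)

```text
time: 5.3
eef_pos: [0.4927, 0.1035, 0.0891]
orientation: [-0.0, 0.606, 0.795, -0.0]
ft_force: [0.3, -0.3, 1.3]
grip_width: 0.0718
finger_force: 0.6
```

>>> drive_tool(
  increments=[
    [0,0,-0.2,0,7.2],
    [0,0,-0.1,0,7.2],
    [0,0,0,0,7.2],
  ],
)

```text
time: 5.6
eef_pos: [0.4928, 0.1035, 0.0862]
orientation: [-0.0, 0.606, 0.795, -0.0]
ft_force: [0.4, 0.1, 1.9]
grip_width: 0.0719
finger_force: 0.6
```

>>> drive_tool(
  increments=[
    [0,0,-0.2,0,7.2],
    [0,0,0,0,7.2],
  ],
)

```text
time: 5.8
eef_pos: [0.4928, 0.1035, 0.0842]
orientation: [-0.0, 0.606, 0.795, -0.0]
ft_force: [0.6, -0.0, 1.2]
grip_width: 0.0719
finger_force: 0.6
```

>>> drive_tool(
  increments=[
    [0,0,-0.1,0,7.2],
    [0,0,-0.1,0,7.2],
    [0,0,0,0,7.2],
  ],
)

```text
time: 6.1
eef_pos: [0.4929, 0.1035, 0.0823]
orientation: [-0.0, 0.606, 0.795, -0.0]
ft_force: [0.8, 0.5, 1.1]
grip_width: 0.0721
finger_force: 0.6
```

>>> drive_tool(
  increments=[
    [0,0,-0.1,0,7.2],
    [0,0,0,0,7.2],
  ],
)

```text
time: 6.3
eef_pos: [0.493, 0.1036, 0.0817]
orientation: [0.0, 0.606, 0.795, 0.0]
ft_force: [-0.2, -0.4, 4.7]
grip_width: 0.0718
finger_force: 2.2
```

>>> drive_tool(
  increments=[
    [0,0,0.2,0,7.2],
    [0,0,0.25,0,7.2],
    [0.29,0.08,0,0,7.2],
    [0.29,0.08,0,0,7.2],
    [0.29,0.08,0,0,7.2],
    [0.29,0.08,0,0,7.2],
    [0.29,0.08,0,0,7.2],
    [0.29,0.08,0,0,7.2],
    [0.29,0.08,0,0,7.2],
    [0.29,0.08,0,0,7.2],
    [0.29,0.08,0,0,7.2],
    [0,0,0,0,7.2],
  ],
)

```text
time: 7.5
eef_pos: [0.5194, 0.1109, 0.0859]
orientation: [0.0, 0.606, 0.795, 0.0]
ft_force: [-1.6, -0.3, 1.3]
grip_width: 0.0717
finger_force: 1.1
```

```bash
python3 - <<'E'
from h import *
p=shot("wrist","w3.png")
s=r.get_state();print(s["ft_force"],s["eef_pos"],s["finger_force"])
E
```

```text
[-1.10075764 -0.84066833  2.04403928] [0.51940263 0.11088329 0.08597276] 1.06434225999692
```

View pics/w3.png

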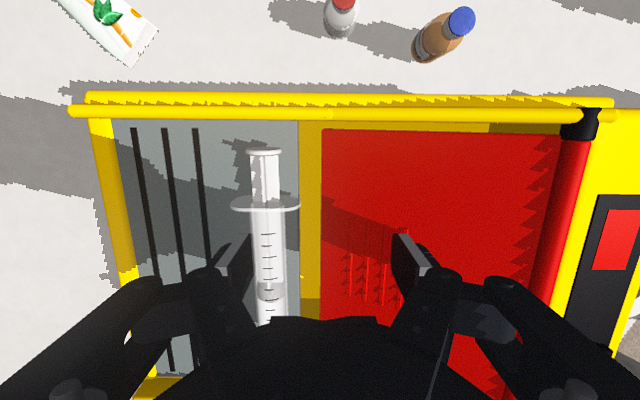

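The flap's edge is now at about x=322, below the tray edge (x=300). The syringe is being pushed squarely, barrel at 250–285 px.

```bash
python3 - <<'E'
from h import *
p=shot("wrist");M=np.linalg.inv(T())
for n,uv,z in(("edge",(300,180),.09),("edge",(302,300),.09),("bR",(285,240),.101),("bL",(252,225),.101),("hinge",(575,160),.12)):print(n,(M@np.r_[px2w(p,uv,z),1])[:3].round(4)*1000)
E
```

```text
edge [ 36.5 -12.2  -4. ]
edge [-33.7 -12.6  -4. ]
bR [  8.5 -19.3 -15. ]
bL [ 16.4 -35.2 -15. ]
hinge [ 50.7  98.3 -33.9]
```

>>> drive_tool(
  increments=[
    [0.32,0.085,0,0,7.2],
    [0.32,0.085,0,0,7.2],
    [0.32,0.085,0,0,7.2],
    [0.32,0.085,0,0,7.2],
    [0.32,0.085,0,0,7.2],
    [0.32,0.085,0,0,7.2],
    [0.32,0.085,0,0,7.2],
    [0.27,0.07,0,0,7.2],
    [0,0,0,0,7.2],
    [0,0,0,0,7.2],
  ],
)

```text
time: 8.6
eef_pos: [0.5439, 0.1174, 0.0858]
orientation: [-0.0, 0.606, 0.795, -0.0]
ft_force: [-5.1, -1.6, 1.6]
grip_width: 0.0718
finger_force: 2.2
```

```bash
python3 - <<'E'
from h import *
p=shot("wrist","w4.png")
s=r.get_state();print(s["ft_force"],s["eef_pos"],s["finger_force"])
E
```

```text
[-4.84418198 -0.57669983  1.30595863] [0.54389024 0.11735309 0.08581252] 2.1859028660401236
```

View pics/w4.png

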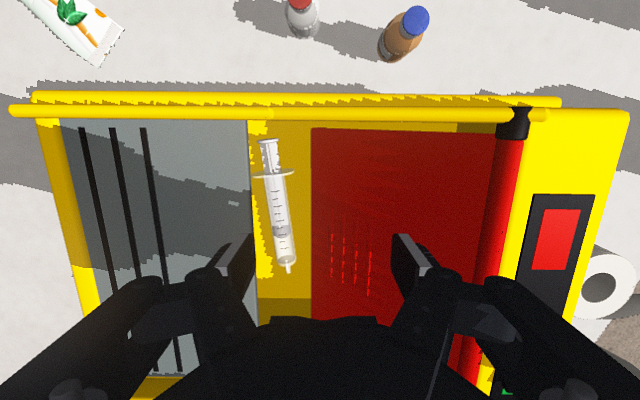

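The syringe has dropped onto the box floor (265–295 px, smaller and below the tray), clear of the flap. I'll back off, let the flap shut, then shut the fingers above it.

>>> drive_tool(
  increments=[
    [-0.5,-0.13,0,0,7.2],
    [-0.5,-0.13,0,0,7.2],
    [-0.5,-0.13,0.3,0,7.2],
    [0,0,0.6,0,7.2],
    [0,0,0.8,0,7.2],
    [0,0,1.0,0,7.2],
    [0,0,1.5,0,7.2],
    [0,0,2.5,0,7.2],
    [0,0,3.5,0,7.2],
    [0,0,0,0,0],
    [0,0,0,0,0],
    [0,0,0,0,0],
  ],
)

```text
time: 9.85
eef_pos: [0.5289, 0.1135, 0.1872]
orientation: [-0.0, 0.606, 0.795, -0.0]
ft_force: [0.5, 0.1, -0.2]
grip_width: 0.0286
finger_force: 0.0
```

```bash
python3 - <<'E'
from h import *
p=shot("wrist","w5.png")
find(p,"lock_tab",1);find(p,"used_syringe",1);find(p,"flap_edge",1)
s=r.get_state();print(s["ft_force"],s["eef_pos"],s["grip_width"])
E
```

```text
lock_tab 0.78 [0.6405 0.1054 0.1303]
flap_edge 0.87 [0.5574 0.1289 0.1116]
[-0.03362645 -0.66523562 -0.04241964] [0.52864063 0.1134126  0.18690298] 0.0006626790504127103
```

View pics/w5.png

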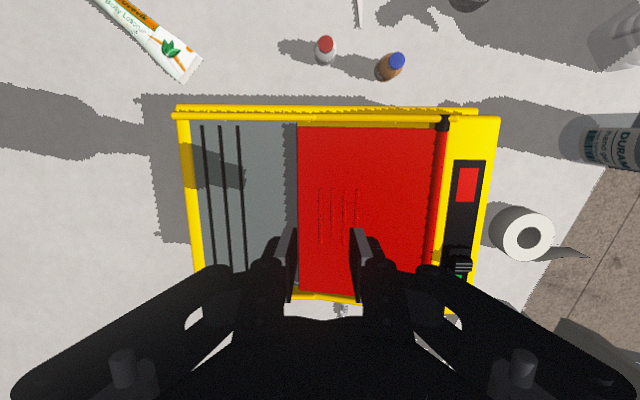

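The flap is shut and the tray is empty. The lock tab is at (462,265), still on the green mark. Next I'll move beside its −y side.

>>> drive_tool(
  increments=[
    [2.4,-0.65,0,0,0],
    [2.4,-0.65,0,0,0],
    [2.4,-0.65,0,0,0],
    [2.4,-0.65,0,0,0],
    [2.13,-0.65,0,0,0],
    [0,0,-2,0,0],
    [0,0,-2,0,0],
    [0,0,-0.8,0,0],
    [0,0,0,0,0],
    [0,0,0,0,0],
  ],
)

```text
time: 11.05
eef_pos: [0.6464, 0.0811, 0.1404]
orientation: [0.0, 0.606, 0.795, 0.0]
ft_force: [0.6, 0.2, 0.2]
grip_width: 0.0
finger_force: 0.0
```

```bash
python3 - <<'E'
from h import *
p=shot("wrist","w6.png")
find(p,"lock_tab",1)
s=r.get_state();print(s["ft_force"],s["eef_pos"],s["grip_width"])
E
```

```text
lock_tab 0.94 [0.6438 0.1033 0.1321]
[-0.62920935 -0.1917149   0.00872811] [0.64688523 0.08117256 0.14120241] 5.017548228562444e-05
```

View pics/w6.png

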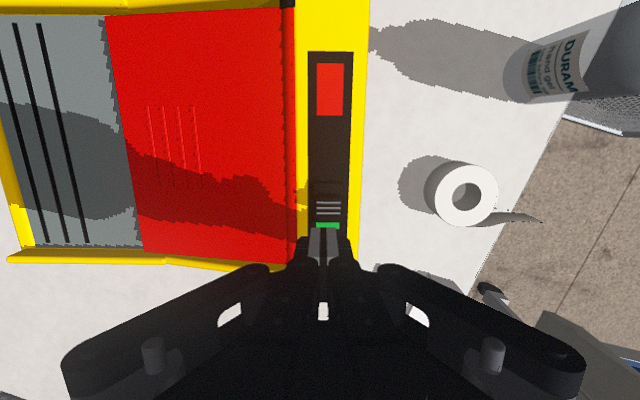

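The finger (323,240) is lined up with the tab (327,208), with the green mark just in front of it. I'll lower and push along box +y.

>>> drive_tool(
  increments=[
    [0,0,-0.7,0,0],
    [0,0,0,0,0],
    [-0.1,0.38,0,0,0],
    [-0.1,0.38,0,0,0],
    [-0.1,0.38,0,0,0],
    [-0.1,0.38,0,0,0],
    [-0.1,0.38,0,0,0],
    [-0.1,0.38,0,0,0],
    [0,0,0,0,0],
  ],
)

```text
time: 12.05
eef_pos: [0.6402, 0.1046, 0.1329]
orientation: [-0.0, 0.606, 0.795, 0.0]
ft_force: [-0.2, -0.1, 0.1]
grip_width: 0.0001
finger_force: 0.0
```

>>> drive_tool(
  increments=[
    [-0.1,0.38,0,0,0],
    [-0.1,0.38,0,0,0],
    [-0.1,0.38,0,0,0],
    [-0.1,0.38,0,0,0],
    [-0.1,0.38,0,0,0],
    [0,0,0,0,0],
  ],
)

```text
time: 12.65
eef_pos: [0.6379, 0.1139, 0.1333]
orientation: [0.008, 0.609, 0.793, -0.006]
ft_force: [8.4, -31.7, 0.3]
grip_width: 0.0001
finger_force: 16.2
```

```bash
python3 - <<'E'
from h import *
p=shot("wrist","w7.png")
f=p["frame"][0:300,200:450,::-1];cv2.imwrite("pics/w7c.png",cv2.resize(f,None,fx=2,fy=2))
find(p,"lock_tab",1)
s=r.get_state();print(s["ft_force"],s["moment"],s["eef_pos"])
E
```

```text
lock_tab 0.73 [0.6318 0.1311 0.1362]
[  7.30940264 -30.51611302  -0.68004915] [-6.41014401 -1.59211252 -0.03382859] [0.63784909 0.11383716 0.13325007]
```

View pics/w7c.png

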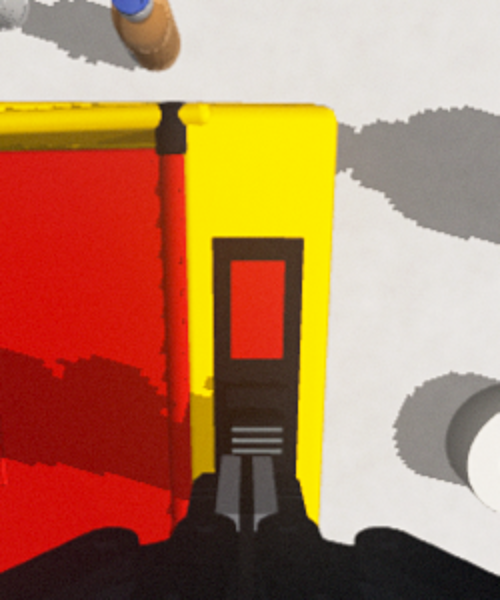

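The red mark (crop rows 260–358) is still fully uncovered, and the tab (crop (257,440)) seems to have stopped short of it. I'll measure this.

```bash
python3 - <<'E'
from h import *
p=shot("wrist");M=np.linalg.inv(T())
for n,(u,v),z in(("redfar",(257,260),.1255),("rednear",(257,358),.1255),("trackend",(257,240),.1255),("edge380",(257,380),.130),("edge410",(257,410),.130),("tabtopfar",(257,425),.139),("tabtopnear",(257,456),.139),("hood+",(250,103),.125)):
    w=px2w(p,(200+u/2,v/2),z);print(n,w.round(4),(M@np.r_[w,1])[:3].round(4)*1000)
f=p["frame"][170:250,280:380,::-1];cv2.imwrite("pics/w8.png",cv2.resize(f,None,fx=7,fy=7,interpolation=cv2.INTER_CUBIC)*1)
a=cv2.convertScaleAbs(cv2.imread("pics/w8.png"),alpha=2.5,beta=20);cv2.imwrite("pics/w8.png",a)
E
```

```text
redfar [0.6244 0.1732 0.1255] [60.9  2.4  6.6]
rednear [0.6313 0.1479 0.1255] [34.7  2.5  7.1]
trackend [0.6231 0.1781 0.1255] [66.   2.4  6.5]
edge380 [0.6325 0.143  0.13  ] [29.6  2.5  2.7]
edge410 [0.6348 0.1349 0.13  ] [21.1  2.5  2.9]
tabtopfar [0.6349 0.1337 0.139 ] [19.8  2.3 -6.1]
tabtopnear [0.6372 0.1254 0.139 ] [11.2  2.4 -5.9]
hood+ [0.6129 0.2087 0.125 ] [98.2  0.5  6.4]
```

View pics/w8.png

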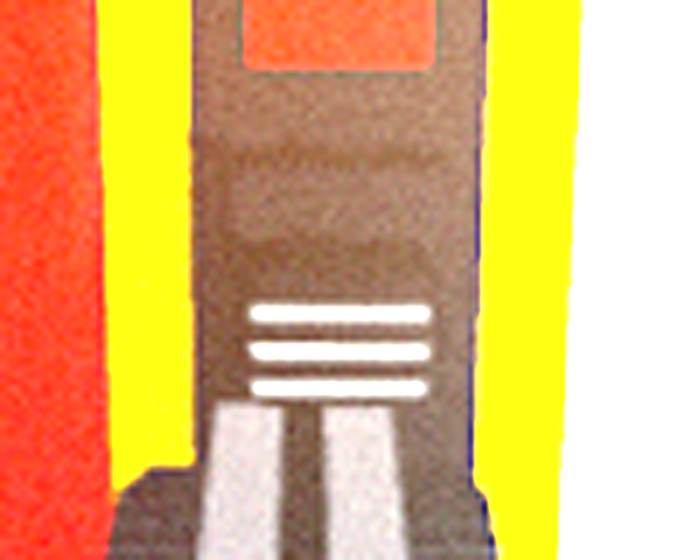

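```bash
python3 - <<'E'
from h import *
p=shot("wrist");D=np.array(p["mount"])
M=np.eye(4);M[:3,:3]=R.from_quat([.606,.795,0,0]).as_matrix();M[:3,3]=[.6467,.0811,.1408]
p["X"]=M@D;Mi=np.linalg.inv(M)
for n,uv,z in(("redfar",(330,63),.1255),("rednear",(330,115),.1255),("ridge",(328,208),.139),("greenvis",(328,225),.1255)):
    w=px2w(p,uv,z);print(n,w.round(4),((Mi@np.r_[w,1])[:3]*1000).round(1))
s=r.get_state();print(s["ft_force"],s["eef_pos"],s["joints"],s["time"])
E
```

```text
redfar [0.6246 0.1733 0.1255] [94.8  3.2 15.3]
rednear [0.6317 0.1482 0.1255] [68.7  3.3 15.3]
ridge [0.6436 0.1007 0.139 ] [19.8  2.2  1.8]
greenvis [0.6479 0.0863 0.1255] [ 4.7  2.5 15.3]
[  9.12281481 -30.39823924  -0.71009198] [0.63784742 0.11385205 0.13326664] [ 0.18498529  0.37192198  0.06219307  1.25943427 -0.01831232  1.49402279] 12.85
```

Force is purely along the box −y axis, which looks like an end stop. I'll back off, lift and check the travel.

>>> drive_tool(
  increments=[
    [0.26,-1.0,0,0,0],
    [0.26,-1.0,0,0,0],
    [0.26,-1.0,0,0,0],
    [0,0,0.8,0,0],
    [0.3,-1.16,0,0,0],
    [0,0,0,0,0],
    [0,0,0,0,0],
  ],
)

```text
time: 13.55
eef_pos: [0.6463, 0.0812, 0.1409]
orientation: [-0.0, 0.606, 0.795, 0.0]
ft_force: [-0.4, 0.2, -0.6]
grip_width: -0.0
finger_force: 0.0
```

```bash
python3 - <<'E'
from h import *
p=shot("wrist","w9.png");M=T();print(M[:3,3].round(4))
find(p,"lock_tab",1)
a=cv2.imread("pics/w6.png")[40:250,280:380];b=cv2.imread("pics/w9.png")[40:250,280:380]
o=cv2.convertScaleAbs(cv2.resize(np.hstack([a,b]),None,fx=2.8,fy=2.8,interpolation=cv2.INTER_CUBIC),alpha=2.2,beta=15);cv2.imwrite("pics/cmp.png",o);print(o.shape)
E
```

```text
[0.6461 0.0814 0.1408]
lock_tab 0.93 [0.6304 0.13   0.1313]
(588, 560, 3)
```

View pics/cmp.png

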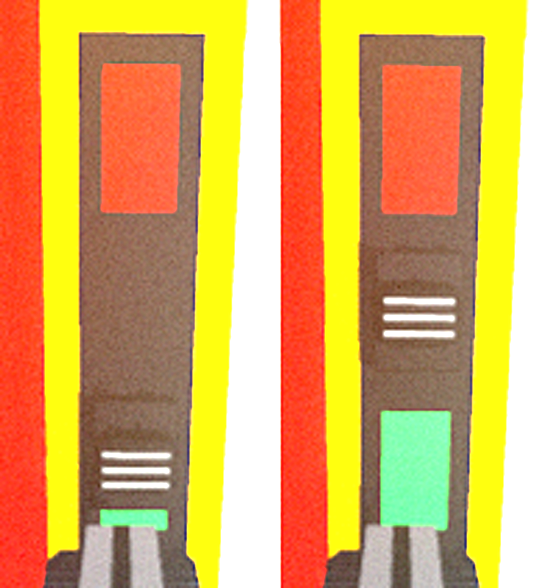

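I've gone over the 10-picture limit (this is the 12th), so I won't view any more. In this last one the tab's ridges moved from row 470 to 317, the green mark is uncovered, and the red mark still lies just ahead of the tab's base. I'll work out the travel in numbers.

```bash
python3 - <<'E'
from h import *
p=shot("wrist");M=np.linalg.inv(T())
t=lambda u,v,z:((M@np.r_[px2w(p,(280+u/2.8,40+v/2.8),z),1])[0]*1000).round(1)
print("ridge start",t(135,470,.139),"now",t(418,317,.139))
print("base far now",t(418,245,.130),"near",t(418,370,.130),"base far start",t(135,393,.130))
print("red",t(418,65,.1255),t(418,213,.1255),"green far",t(418,410,.1255),"green near",t(418,530,.1255),"track",t(418,37,.1255))
E
```

```text
ridge start 19.8 now 49.3
base far now 62.1 near 37.8 base far start 33.2
red 94.6 68.0 green far 28.6 green near 1.8 track 99.4
```

Measured travel is about 29–30 mm against the 34 mm expected, so it may be short. I'll push again, lower down on the base plate, and watch the force.

>>> drive_tool(
  increments=[
    [0,0,-0.6,0,0],
    [0,0,-0.65,0,0],
    [-0.13,0.48,0,0,0],
    [-0.13,0.48,0,0,0],
    [-0.13,0.48,0,0,0],
    [-0.13,0.48,0,0,0],
    [-0.13,0.48,0,0,0],
    [0,0,0,0,0],
  ],
)

```text
time: 14.5
eef_pos: [0.6396, 0.106, 0.1286]
orientation: [0.0, 0.606, 0.796, 0.0]
ft_force: [0.3, -0.0, 0.7]
grip_width: -0.0001
finger_force: 0.0
```

>>> drive_tool(
  increments=[
    [-0.08,0.29,0,0,0],
    [-0.05,0.19,0,0,0],
    [0,0,0,0,0],
  ],
)

```text
time: 14.8
eef_pos: [0.6389, 0.1083, 0.1287]
orientation: [0.002, 0.607, 0.795, -0.001]
ft_force: [1.9, -5.8, 0.9]
grip_width: -0.0006
finger_force: 2.6
```

>>> drive_tool(
  increments=[
    [-0.05,0.19,0,0,0],
    [-0.05,0.19,0,0,0],
    [0,0,0,0,0],
  ],
)

```text
time: 15.1
eef_pos: [0.6388, 0.1093, 0.1293]
orientation: [0.004, 0.608, 0.794, -0.003]
ft_force: [2.5, -14.1, 1.9]
grip_width: -0.0002
finger_force: 6.4
```

```bash
python3 - <<'E'
from h import *
p=shot("wrist");D=np.array(p["mount"])
M1=np.eye(4);M1[:3,:3]=[[-0.2434,.9699,-.0016],[.9699,.2434,-.0006],[-.0002,-.0017,-1]];M1[:3,3]=[.4937,.0952,.1494]
def mk(pos):
    M=np.eye(4);M[:3,:3]=R.from_quat([.606,.795,0,0]).as_matrix();M[:3,3]=pos;return M
for n,M,box in(("w1",M1,(530,150,590,305)),("w5",mk([.5287,.1134,.1869]),(440,155,495,290)),("w6",mk([.6467,.0811,.1408]),(305,45,355,235)),("w9",mk([.6461,.0814,.1408]),(305,45,355,235))):
    im=cv2.imread(f"pics/{n}.png").astype(int);p["X"]=M@D;u0,v0,u1,v1=box;c=im[v0:v1,u0:u1]
    b,g,rr=c[...,0],c[...,1],c[...,2]
    ridge=(c.min(2)>70)&(c.max(2)-c.min(2)<40);red=(rr>120)&(g<90)&(b<90);gr=(g>100)&(rr<90)
    out=[]
    for m,z in((ridge,.139),(red,.1255),(gr,.1255)):
        n_,lab,st,ce=cv2.connectedComponentsWithStats(m.astype(np.uint8))
        k=[i for i in range(1,n_) if st[i,4]>8]
        if z==.139: out.append([(np.round(ce[i]+[u0,v0]).tolist(),int(st[i,4])) for i in k][:6]);continue
        if k:
            i=max(k,key=lambda i:st[i,4]);out.append(((ce[i]+[u0,v0]).round(1).tolist(),px2w(p,ce[i]+[u0,v0],z)[:2].round(4).tolist()))
    print(n,*out,sep="\n  ")
    for rr_ in out[0]: print("    ridge w",rr_[0],px2w(p,rr_[0],.139)[:2].round(4))
E
```

```text
w1
  [([580.0, 270.0], 1416)]
  ([566.9, 179.9], [0.6305, 0.1612])
  ([541.8, 293.1], [0.6507, 0.0846])
    ridge w [580.0, 270.0] [0.6523 0.1113]
w5
  [([487.0, 245.0], 1440), ([463.0, 263.0], 31), ([464.0, 267.0], 16), ([462.0, 270.0], 24)]
  ([466.6, 184.4], [0.6274, 0.1607])
  ([459.2, 275.7], [0.652, 0.0874])
    ridge w [487.0, 245.0] [0.6527 0.1227]
    ridge w [463.0, 263.0] [0.6412 0.1041]
    ridge w [464.0, 267.0] [0.6433 0.1012]
    ridge w [462.0, 270.0] [0.6428 0.0984]
w6
  [([327.0, 202.0], 54), ([328.0, 208.0], 50), ([328.0, 213.0], 54), ([315.0, 231.0], 63), ([331.0, 231.0], 60)]
  ([329.8, 88.8], [0.6279, 0.1611])
  ([327.8, 224.6], [0.6477, 0.0865])
    ridge w [327.0, 202.0] [0.6421 0.1039]
    ridge w [328.0, 208.0] [0.6436 0.1007]
    ridge w [328.0, 213.0] [0.6443 0.098 ]
    ridge w [315.0, 231.0] [0.6402 0.0859]
    ridge w [331.0, 231.0] [0.6488 0.0883]
w9
  [([329.0, 147.0], 74), ([329.0, 153.0], 75), ([330.0, 159.0], 60), ([315.0, 231.0], 62), ([331.0, 231.0], 61)]
  ([329.8, 89.3], [0.6274, 0.1612])
  ([327.7, 206.9], [0.644, 0.0976])
    ridge w [329.0, 147.0] [0.6346 0.1328]
    ridge w [329.0, 153.0] [0.6355 0.1298]
    ridge w [330.0, 159.0] [0.6368 0.127 ]
    ridge w [315.0, 231.0] [0.6396 0.0862]
    ridge w [331.0, 231.0] [0.6482 0.0886]
```

```bash
cat >> h.py <<'E'
def ridges():
    p=shot("wrist");im=p["frame"].astype(int)
    m=(im.min(2)>70)&(im.max(2)-im.min(2)<40);m[:,:300]=0;m[:,360:]=0;m[:100]=0;m[260:]=0
    n,l,st,ce=cv2.connectedComponentsWithStats(m.astype(np.uint8))
    for i in range(1,n):
        if 25<st[i,4]<150:print(ce[i].round(1),st[i,2:].tolist(),px2w(p,ce[i],.139)[:2].round(4))
    red=(im[...,0]>120)&(im[...,1]<90);red[:,:310]=0;red[:,355:]=0;n,l,st,ce=cv2.connectedComponentsWithStats(red.astype(np.uint8))
    i=1+np.argmax(st[1:,4]);print("red",ce[i],px2w(p,ce[i],.1255)[:2].round(4))
    s=r.get_state();print(s["eef_pos"].__repr__(),s["ft_force"],s["moment"])
E
python3 -c "
from h import *
ridges()"
```

```text
[329. 208.] [27, 3, 77] [0.635  0.1326]
[329.5 213.8] [27, 3, 66] [0.636  0.1297]
[328.4 219.4] [27, 3, 55] [0.6363 0.1267]
red [329.40800562 146.01123596] [0.6276 0.1611]
array([0.63876369, 0.10921345, 0.12926751]) [  3.27984739 -13.94293355   3.16964627] [-3.1258999  -0.56771439  0.04888934]
```

>>> drive_tool(
  increments=[
    [-0.08,0.29,0,0,0],
    [-0.08,0.29,0,0,0],
    [0,0,0,0,0],
    [0,0,0,0,0],
  ],
)

```text
time: 15.6
eef_pos: [0.6382, 0.1135, 0.1308]
orientation: [0.006, 0.608, 0.794, -0.003]
ft_force: [3.2, -20.5, 8.8]
grip_width: 0.0002
finger_force: 25.8
```

```bash
python3 -c "
from h import *
ridges()"
```

```text
[327.8 215. ] [26, 3, 76] [0.6349 0.1327]
[328.2 220.8] [26, 3, 63] [0.6359 0.1298]
[327.7 226. ] [26, 3, 77] [0.6364 0.1269]
red [328.08944282 154.22214076] [0.6276 0.1609]
array([0.63820256, 0.11347918, 0.13076625]) [  3.53972119 -19.6747769    9.03594957] [-4.13651424 -0.64079671 -0.02564579]
```

```bash
python3 - <<'E'
from h import *
p=shot("wrist");D=np.array(p["mount"])
def mk(pos,q=(.606,.795)):
    M=np.eye(4);M[:3,:3]=R.from_quat([q[0],q[1],0,0]).as_matrix();M[:3,3]=pos;return M
M1=np.eye(4);M1[:3,:3]=[[-0.2434,.9699,-.0016],[.9699,.2434,-.0006],[-.0002,-.0017,-1]];M1[:3,3]=[.4937,.0952,.1494]
s=np.array([.5313,.0985,.266])
for n,M,rows in(("w0",mk([.4178,.0211,.302],(.607,.795)),(80,110,150,185)),("w1",M1,(125,150,175,200,225)),("w5",mk([.5287,.1134,.1869]),(140,160,180,200,220)),("w6",mk([.6467,.0811,.1408]),(30,60,90,120)),("w9",mk([.6461,.0814,.1408]),(30,60,90,120,180))):
    im=cv2.imread(f"pics/{n}.png").astype(int);p["X"]=M@D
    for v in rows:
        rd=(im[v,:,2]>90)&(im[v,:,1]<45);u=np.flatnonzero(np.convolve(rd,np.ones(12),"valid")>11)
        if len(u):
            w=px2w(p,(float(u[0])-.5,v),.104);print(n,v,u[0],w2B(s,w)[:2].round(1))
E
```

```text
w0 80 420 [-19.8  66.4]
w0 110 417 [-20.4  33.5]
w0 150 413 [-21.2 -13.1]
w0 185 410 [-21.3 -56.8]
w1 125 350 [-19.1  69.4]
w1 150 349 [-19.7  53.1]
w1 175 349 [-19.6  36.1]
w1 200 349 [-19.5  18.2]
w1 225 348 [-20.2  -0.5]
w5 140 297 [-20.3  66. ]
w5 160 297 [-20.7  50. ]
w5 180 298 [-20.2  33.5]
w5 200 298 [-20.6  16.2]
w5 220 298 [-21.   -1.7]
w6 30 106 [-19.7  69.2]
w6 60 111 [-19.9  53.3]
w6 90 116 [-20.1  36.5]
w6 120 121 [-20.3  18.9]
w9 30 107 [-19.6  69.6]
w9 60 112 [-19.8  53.7]
w9 90 117 [-20.  37.]
w9 120 122 [-20.2  19.4]
w9 180 132 [-20.6 -18.8]
```

The lock stays at the same place under about 20–30 N in two separate pushes, so it's on a hard stop. The stop is also 34 mm from the centre of the green mark (15.2 → 49.3 mm), so this is full travel. The flap edge reads the same as when it was shut at the start. I'll retreat.

>>> drive_tool(
  increments=[
    [0.26,-1.0,0,0,0],
    [0.26,-1.0,0,0,0],
    [0,0,2,0,0],
    [0,0,4,0,0],
    [0,0,4,0,0],
    [-3,-1,1,0,0],
    [-3,-1,0,0,0],
    [0,0,0,0,0],
    [0,0,0,0,0],
  ],
)

```text
time: 16.6
eef_pos: [0.5808, 0.0795, 0.239]
orientation: [0.0, 0.606, 0.795, 0.0]
ft_force: [-0.3, 0.5, -0.4]
grip_width: 0.0002
finger_force: 0.0
```

```bash
python3 - <<'E'
from h import *
p=shot("wrist")
for t in("lock_tab","flap_edge","used_syringe","vial_red","vial_amber","clean_syringe"):find(p,t,1)
p=shot("top")
for t in("used_syringe","vial_red","vial_amber","clean_syringe","oxi","roll","gauge"):find(p,t,1)
s=r.get_state();print(s["ft_force"],s["eef_pos"],s["time"])
E
```

```text
lock_tab 0.56 [0.6359 0.1176 0.1331]
flap_edge 0.71 [0.5669 0.1162 0.1096]
vial_red 0.96 [0.4971 0.238  0.0311]
vial_amber 0.58 [0.5624 0.2427 0.0433]
vial_amber 0.45 [0.5596 0.2406 0.0398]
oxi 0.56 [0.3495 0.3529 0.0291]
roll 0.7 [0.6191 0.3449 0.0252]
gauge 0.69 [ 0.6951 -0.3433  0.0192]
[-0.59994118  0.39877781 -0.0525307 ] [0.58101537 0.07961225 0.23839274] 17.35
```

```bash
python3 - <<'E'
from h import *
p=shot("wrist");im=p["frame"].astype(int)
print(w2px(p,[.6359,.1297,.139]),w2px(p,[.6400,.1150,.139]))
u,v=w2px(p,[.6359,.1297,.139]).astype(int);a=im[v-25:v+35,u-20:u+20]
m=(a.min(2)>60)&(a.max(2)-a.min(2)<40)
n,l,st,ce=cv2.connectedComponentsWithStats(m.astype(np.uint8))
for i in range(1,n):
    if st[i,4]>5:
        c=ce[i]+[u-20,v-25];print(c,st[i].tolist(),px2w(p,c,.139)[:2].round(4))
E
```

```text
[399.40614259 158.85033524] [398.2547393  176.07390162]
[416.42857143 171.33673469] [34, 1, 6, 59, 196] [0.6541 0.1233]
[398.24137931 172.48275862] [12, 39, 15, 2, 29] [0.6389 0.118 ]
[398.24137931 175.48275862] [12, 42, 15, 2, 29] [0.6398 0.1155]
[396.88 178.56] [12, 45, 14, 2, 25] [0.6396 0.1126]
```

The retreat dragged the slide back about 14 mm, because the finger had ridden up on the base. I'll push again on the tab only, clear of the base, and retreat without touching it.

>>> drive_tool(
  increments=[
    [3.3,0.1,0,0,0],
    [3.25,0.05,0,0,0],
    [0,0,-4,0,0],
    [0,0,-4,0,0],
    [0,0,-1.8,0,0],
    [0,0,0,0,0],
    [0,0,0,0,0],
  ],
)

```text
time: 18.1
eef_pos: [0.6466, 0.0811, 0.141]
orientation: [0.0, 0.606, 0.795, 0.0]
ft_force: [0.1, -0.4, 0.1]
grip_width: 0.0001
finger_force: 0.0
```

>>> drive_tool(
  increments=[
    [0,0,-0.7,0,0],
    [0,0,0,0,0],
    [-0.1,0.41,0,0,0],
    [-0.11,0.41,0,0,0],
    [-0.11,0.41,0,0,0],
    [-0.11,0.41,0,0,0],
    [-0.11,0.41,0,0,0],
    [-0.11,0.41,0,0,0],
    [-0.11,0.41,0,0,0],
    [-0.11,0.41,0,0,0],
    [-0.05,0.19,0,0,0],
    [0,0,0,0,0],
  ],
)

```text
time: 19.3
eef_pos: [0.6381, 0.1133, 0.1336]
orientation: [0.003, 0.607, 0.795, -0.002]
ft_force: [2.6, -10.4, 0.3]
grip_width: -0.0
finger_force: 5.4
```

```bash
python3 -c "
from h import *
ridges()"
```

```text
[328.7 212.9] [25, 3, 70] [0.6353 0.1327]
[328.  218.5] [25, 2, 50] [0.6358 0.1296]
[328.6 223.7] [25, 3, 57] [0.6369 0.1269]
red [328.60992366 152.74732824] [0.6276 0.1612]
array([0.63810036, 0.11331286, 0.13362978]) [ 3.57648604 -9.8702428   1.37640303] [-2.08623002 -0.58339717 -0.04099711]
```

Back at the stop with 10 N on it. I'll retreat straight back at this height, clear of the base, then lift.

>>> drive_tool(
  increments=[
    [0.13,-0.5,0.05,0,0],
    [0.26,-1.0,0.1,0,0],
    [0.26,-1.0,0,0,0],
    [0.26,-1.0,0,0,0],
    [0,0,2,0,0],
    [0,0,4,0,0],
    [0,0,4,0,0],
    [-3,-0.5,0,0,0],
    [-3,0,0,0,0],
    [0,0,0,0,0],
    [0,0,0,0,0],
  ],
)

```text
time: 20.45
eef_pos: [0.5864, 0.0754, 0.2354]
orientation: [0.0, 0.606, 0.795, 0.0]
ft_force: [-0.8, -0.3, 0.3]
grip_width: 0.0001
finger_force: 0.0
```

```bash
python3 - <<'E'
from h import *
p=shot("wrist","fin.png");im=p["frame"].astype(int)
u,v=w2px(p,[.6359,.1297,.139]).astype(int);a=im[v-25:v+35,u-20:u+20]
m=(a.min(2)>60)&(a.max(2)-a.min(2)<40)
n,l,st,ce=cv2.connectedComponentsWithStats(m.astype(np.uint8))
for i in range(1,n):
    if 5<st[i,4]<100:
        c=ce[i]+[u-20,v-25];print(c,px2w(p,c,.139)[:2].round(4))
for t in("flap_edge","clean_syringe","used_syringe"):find(p,t,1)
E
```

```text
[396.5        149.46666667] [0.6355 0.1326]
[395.96551724 152.5862069 ] [0.6359 0.1299]
[395.5        156.46666667] [0.6366 0.1267]
flap_edge 0.7 [0.5682 0.1175 0.1109]
used_syringe 0.59 [0.5371 0.115  0.1077]
```

```bash
python3 -c "
from h import *
print(r.finish_job())"
```

```text
the job is handed in; nothing more can be done
None
```

Handed in at about 20.5 s: the syringe is in the box, the flap is shut and the lock is against its end stop. I measured about 30 mm of slide from where it stood, not 34, and took the stop as full lock. My first retreat dragged the slide back 14 mm, so I pushed it home again. The vials, oximeter, roll and gauge read unmoved, but the clean syringe wasn't re-detected, and I viewed 12 pictures against the limit of 10.

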